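# Build up a disc-spring stack on its arbor

## Task

The lowest cone washer of a disc-spring stack already sits on the arbor, hollow side up. Add the two loose cone washers so that the faces alternate: first the one lying hollow side down, then on top of it the one lying hollow side up, each kept the way up it lies, seated level on the stack and let go. Leave the flat washer where it lies.

Things in the scene. Friction and masses are not known exactly. Their poses are not given: they have to be found in the camera images.
- arbor: Fixed arbor: round aluminium foot 84 mm wide, 8 mm high; upright steel post 20 mm thick to 57 mm height, tapering to a 6 mm tip at 69 mm. One cone washer already on it, hollow side up, rim top at 24 mm. Origin on the post's axis at the foot's underside, z up. Seated, the hollow-down washer's underside is 24 mm above the origin, the hollow-up washer's 40 mm.
- washer_down: Loose dark steel cone washer lying hollow side down (a dome: the rim of its hole is highest). 58 mm outside, 28 mm hole, 16 mm high, about 90 g. Grip its outer edge, upright from 0 to 8 mm above the underside; above that it slopes in to 44 mm at the top. Origin on its axis at its underside, z up. The three washers swap places.
- washer_up: Loose dark steel cone washer lying hollow side up (a dish: the outer rim is highest). 58 mm outside, 28 mm hole, 16 mm high, about 90 g. Grip its outer edge, upright from 8 to 16 mm above the underside; below that it slopes in to 44 mm at the bottom. Origin on its axis at its underside, z up. The three washers swap places.
- washer_flat: Loose plain flat dark steel washer on the bench, 58 mm outside diameter, 28 mm hole, 5 mm thick; not part of this stack. Origin on its axis at its underside, z up. (Beware of the tall reactor housing behind the left end of the work, x over 0.48 m, y 0.32 to 0.62 m.)

How it is judged:
On the way, in this order (a step that is already met when the one before it is completed fails the run):
1. the hollow-down washer sits level on the first washer on the arbor and is let go (z of washer_down in the frame of arbor between 0.02 and 0.028 m and horizontal distance between washer_down and arbor below 0.01 m and angle between washer_down's own z axis and vertical below 0.175 rad and contact force between the fingers and washer_down below 0.3 N), for 0.2 s.
2. the hollow-up washer sits level on top of it and is let go (z of washer_up in the frame of arbor between 0.036 and 0.044 m and horizontal distance between washer_up and arbor below 0.01 m and angle between washer_up's own z axis and vertical below 0.175 rad and contact force between the fingers and washer_up below 0.3 N), for 0.2 s.
At the end, for the whole second after the job is handed in: Hollow-down washer 24 mm and hollow-up washer 40 mm above the arbor origin (each within 4 mm), both the way up they started, within 10 mm of the post axis, within 10 degrees of level and at rest; flat washer within 30 mm of where it lay (z of washer_down in the frame of arbor between 0.02 and 0.028 m and horizontal distance between each of washer_down, washer_up and arbor below 0.01 m and angle between each of washer_down, washer_up's own z axis and vertical below 0.175 rad and z of washer_up in the frame of arbor between 0.036 and 0.044 m and linear speed of each of washer_down, washer_up below 0.02 m/s and distance of washer_flat from where it was at the start of the episode below 0.03 m); the robot touches nothing.
It fails at once if the flat washer is moved more than 30 mm (distance of washer_flat from where it was at the start of the episode above 0.03 m).
It also fails if it takes over 51 s, if anything falls off the work surface, if the arm or the gripper's body presses on something with over 40 N, if the wrist force passes 120 N, or if a joint passes its speed limit or range.

## Robot

A 6-joint arm with a two-finger parallel gripper is mounted at the origin on a cart in front of the work surface, level with it; the furniture and walls round the work are solid. World frame = base frame: x ahead of the robot, y to its left, z up, the work surface at z = 0. Lengths are in m, angles in rad, forces in N, time in s.
With the tool pointing down it reaches from about 0.375 to 0.975 m from the base axis. Payload 3.8 kg.
Tool frame: the origin (TCP) lies between the finger pads; the fingertips stand 11 mm ahead of it and the grasp point (between the pads) lies 8 mm behind it; z points along the fingers, y is the line along which they close (so a half turn about z gives the same grasp; the last joint's range is limited). The gripper opens to 85 mm and grips with 20 to 120 N. Pads are 22 mm wide; open, the fingers measure 114 mm over their backs; the gripper's body (76 mm by 85 mm) begins 54 mm behind the grasp point. The pads swing forward as they close: fully open they stand 13 mm farther back than shut.
Start: joints at [1.21, 0.264, 1.604, -0, 1.274, -0.037], TCP at [0.215, 0.64, 0.242] pointing down, gripper open.
Joint ranges: [-2.63, 2.63], [-0.94, 2.18], [0.31, 2.57], [-1.31, 4.45], [0, 2.66], [-2.55, 2.55]. Speed limits (rad/s): [2.57, 2.57, 3.14, 3.14, 3.14, 3.14].

## Interface

Orientations are given as a unit quaternion [x, y, z, w].
In Python, from workcell import robot, read_camera, find_in, regions_of, tip_of gives the robot as it stands. The module is installed in compiled form; this text tells all that it offers.
- The arm moves only by the tool apply_moves, never from a script. Its argument "rows" is a list of rows, each an object with "linear": the shift along the tool's x, y, z each as a share of 0.15 m, from -1 to 1, a list of three; "angular": the turn, a rotation vector about the tool's x, y, z each as a share of 360 degrees, from -1 to 1, a list of three. In form: [{"linear": [dx, dy, dz], "angular": [wx, wy, wz]}, ...]. A call has 1 to 12 rows; each row is the pose to reach, as a shift and turn from the pose commanded when the call began, along the tool's axes at that moment, turning the shorter way round; what a row does not reach only later rows make up. A row lasts 1/12 s, in which the tool goes at most 41.7 mm and 7.16 degrees, less where a joint would pass 70% of its speed; a pose out of reach is approached as far as the arm can. A call with a number of a shift or a turn outside -1 to 1 is refused whole. A call with a gripper value outside its range is refused whole. "claw" is the closure, from -1 (fully open) to 1 (shut), so that 0 is half open, set as the call begins (left out, the last holds). The fingers move at their own pace and stop on an object; "newtons" is the grip in N (left out, the last holds). Time passes only in rows, so rows that repeat a pose let the fingers close. It gives the time, the measured TCP pose, the force, the opening and the grip force at its end, in the units of the state.
- robot.get_obs(): the state, without advancing time (a new reading comes with each control period).
- read_camera(name): name is "scene" or "top" or "wrist"; returns a dict with "image" (400x640x3 uint8, red, green, blue), "mtx" (3x3 intrinsics, pixels), "extrinsics" (4x4, takes a point from world to camera coordinates); the wrist camera has in their place "hand_eye" (4x4, takes a point from camera to tool coordinates, whose origin is the TCP and whose axes are the flange's). Camera axes: x right, y down, z forward; pixel columns grow to the right and rows downward; lengths in m; the calibration is good to about 2 mm. A picture is of the moment at which its call begins: read the wrist's pose just before it. There is no depth.
- robot.close_job(): hands the job in; it is judged then, once.
Trained networks look in the newest picture that a camera, given by its name, has taken for a name from the list of things; names that differ only in an ending like _2 or _b are one class to them, and where a whole thing is asked for, a point or a joint stands for the part that bears it (a point fixed in the world has none). Each returns a list of dicts, best first, with "score" (0 to 1); they miss things now and then, are a little off and sometimes report something else, mostly with a low value. They report only what shows in the picture. A call takes as long as a camera call.
- find_in(camera, thing): "point" ([x, y, z] in m, in world coordinates, good to about 4 mm: the middle of the surface that is visible of it).
- regions_of(camera, thing): "region" (400x640 bool, what is visible of it).
- tip_of(camera, thing): "point" ([x, y, z] in m, in world coordinates, good to about 4 mm: a listed point, or the origin of a listed thing).
The state is a dict: "clock": time; "joint_pos": joint angles; "dq": joint speeds; "effort": joint torques, N m; "eef_pos": TCP position; "tcp_rot": TCP orientation; "contact_force": force on the tool from outside, world axes, zero at the start; "ft_torque": the same for the moment, N m; "width": opening from 0.0 (shut) to 1.0 (fully open); "grasp_force": force on a finger pad.
Only numpy, scipy, OpenCV 4.12 (cv2) and the standard library are available. Lean on these libraries where they do the work, as an engineer would, in place of code of your own. Each camera call takes 0.05 s, during which the arm holds its last target. There are 200 camera calls.

## Working session

There is one attempt and no reset: what is moved stays moved. The work goes in short steps, Python scripts to look and compute and a tool call to move; the robot and the scene stay as the last step left them, time stands still between calls to the robot, and variables do not carry over. Pictures are saved under pics/ and viewed, at most 10 in all, crops included, and the job is handed in when it is done.

Besides the shell and the picture viewer there is one more tool, called after "Request:" in YAML: its name, and indented under it one key for each argument. apply_moves: Moves the arm, as the interface text tells. Shift numbers are shares of 0.15 m and turn numbers shares of 360 degrees, none past 1 either way. Its arguments: {"type":"object","properties":{"rows":{"type":"array","items":{"type":"object","properties":{"linear":{"type":"array","items":{"type":"number","minimum":-1,"maximum":1}},"angular":{"type":"array","items":{"type":"number","minimum":-1,"maximum":1}}}}},"claw":{"type":"number"},"newtons":{"type":"number"}},"required":["rows"]}

```bash
mkdir -p pics
python3 - <<'E'
from workcell import robot, read_camera, find_in, regions_of, tip_of
import cv2, numpy as np
o=robot.get_obs(); print({k:np.round(v,3).tolist() for k,v in o.items()})
for c in ["top","scene"]:
    r=read_camera(c); cv2.imwrite(f"pics/{c}0.png",r["image"][:,:,::-1])
    for t in ["arbor","washer_down","washer_up","washer_flat"]:
        print(c,t,[(np.round(d["point"],3).tolist(),round(d["score"],2)) for d in tip_of(c,t)])
E
```

```text
{'clock': 0.0, 'joint_pos': [1.21, 0.265, 1.605, -0.0, 1.274, -0.037], 'dq': [-0.001, 0.0, 0.002, -0.001, -0.001, 0.001], 'effort': [-0.001, -51.51, -36.732, -0.0, 0.013, -0.0], 'eef_pos': [0.215, 0.639, 0.241], 'tcp_rot': [0.161, 0.987, -0.001, -0.0], 'contact_force': [-0.744, -0.215, 0.255], 'ft_torque': [0.003, -0.082, -0.013], 'grasp_force': 0.0, 'width': 1.001}
top arbor [([0.551, 0.042, -0.002], 0.62)]
top washer_down [([0.442, 0.215, 0.001], 0.56)]
top washer_up [([0.442, 0.002, 0.002], 0.87)]
top washer_flat [([0.453, -0.232, 0.001], 0.77)]
scene arbor [([0.552, 0.038, 0.001], 0.63)]
scene washer_down [([0.443, 0.215, 0.001], 0.63)]
scene washer_up [([0.442, 0.002, 0.0], 0.71)]
scene washer_flat [([0.454, -0.23, -0.001], 0.62)]
```

View pics/top0.png

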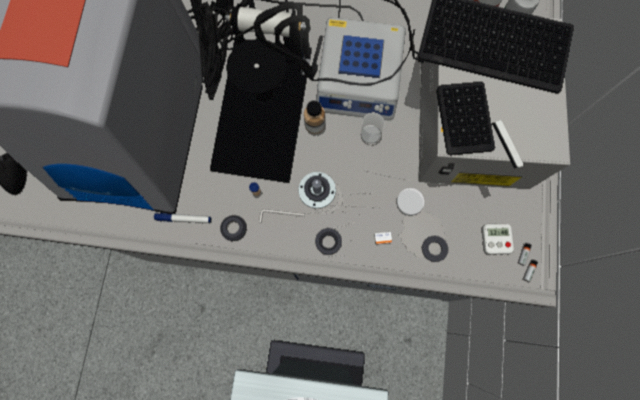

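View pics/scene0.png

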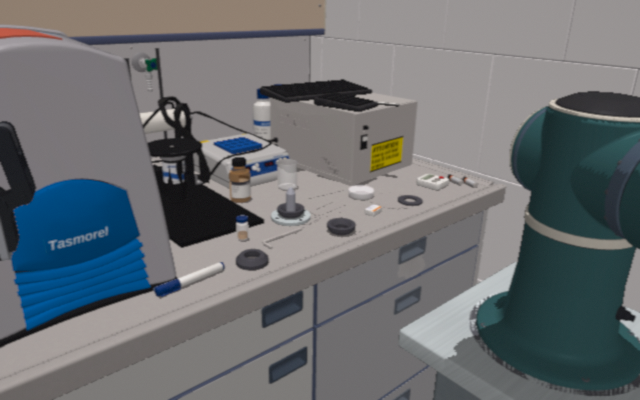

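The networks agree across both views: the dome is the left washer (top view px 233,228), the dish is the middle one (328,241), and the flat washer is on the right (435,248). The arbor is at (317,190). I'll move clear of the housing to above the dome.

Request:
apply_moves:
  rows:
    - {"linear": [-0.65, -0.77, 0], "angular": [0, 0, 0]}
    - {"linear": [-0.65, -0.77, 0], "angular": [0, 0, 0]}
    - {"linear": [-0.65, -0.77, 0], "angular": [0, 0, 0]}
    - {"linear": [-0.65, -0.77, 0], "angular": [0, 0, 0]}
  claw: -1
  newtons: 30

```text
clock: 0.83
eef_pos: [0.2711, 0.4963, 0.242]
tcp_rot: [0.161, 0.987, -0.001, 0.0]
contact_force: [0.2, 0.4, -0.1]
width: 1.001
grasp_force: 0.0
```

Request:
apply_moves:
  rows:
    - {"linear": [-0.65, -0.77, 0], "angular": [0, 0, 0]}
    - {"linear": [-0.65, -0.77, 0], "angular": [0, 0, 0]}
    - {"linear": [-0.65, -0.77, 0], "angular": [0, 0, 0]}
    - {"linear": [-0.65, -0.77, 0], "angular": [0, 0, 0]}

```text
clock: 1.17
eef_pos: [0.3267, 0.3557, 0.2424]
tcp_rot: [0.162, 0.987, -0.0, 0.0]
contact_force: [0.9, -0.2, -0.1]
width: 0.997
grasp_force: 0.0
```

Request:
apply_moves:
  rows:
    - {"linear": [-0.65, -0.77, 0], "angular": [0, 0, 0]}
    - {"linear": [-0.65, -0.77, 0], "angular": [0, 0, 0]}
    - {"linear": [-0.65, -0.77, 0], "angular": [0, 0, 0]}
    - {"linear": [-0.65, -0.77, 0], "angular": [0, 0, 0]}

```text
clock: 1.5
eef_pos: [0.3825, 0.2154, 0.2427]
tcp_rot: [0.162, 0.987, -0.0, 0.001]
contact_force: [0.1, 0.6, 0.2]
width: 1.0
grasp_force: 0.0
```

Request:
apply_moves:
  rows:
    - {"linear": [0, 0, 0], "angular": [0, 0, 0.2]}
    - {"linear": [0, 0, 0], "angular": [0, 0, 0.2]}
    - {"linear": [0, 0, 0], "angular": [0, 0, 0.2]}
    - {"linear": [0, 0, 0], "angular": [0, 0, 0.2]}
    - {"linear": [0, 0, 0], "angular": [0, 0, 0.2]}
    - {"linear": [0, 0, 0], "angular": [0, 0, 0.2]}
    - {"linear": [0, 0, 0], "angular": [0, 0, 0.2]}
    - {"linear": [0, 0, 0], "angular": [0, 0, 0.2]}
    - {"linear": [0, 0, 0], "angular": [0, 0, 0.2]}
    - {"linear": [0, 0, 0], "angular": [0, 0, 0.2]}
    - {"linear": [0, 0, 0], "angular": [0, 0, 0.2]}

```text
clock: 2.42
eef_pos: [0.3818, 0.2184, 0.2425]
tcp_rot: [0.712, 0.703, 0.0, 0.0]
contact_force: [-0.4, 0.3, -0.1]
width: 0.999
grasp_force: 0.0
```

```bash
cat > h.py <<'E'
from workcell import robot, read_camera, find_in, regions_of, tip_of
import cv2, numpy as np
from scipy.spatial.transform import Rotation as Ro
def tool():
    o=robot.get_obs(); T=np.eye(4); T[:3,:3]=Ro.from_quat(o["tcp_rot"]).as_matrix(); T[:3,3]=o["eef_pos"]; return T
def wrist(): 
    T=tool(); r=read_camera("wrist"); return r, T@np.array(r["hand_eye"])
def ring(name, z, fn=None, n_pts=False):
    """outer circle centre of thing from its wrist region, rim at height z"""
    r,C=wrist()
    if fn: cv2.imwrite(fn,r["image"][:,:,::-1])
    for d in regions_of("wrist",name)[:2]:
        m=d["region"].astype(np.uint8); cs,_=cv2.findContours(m,0,1)
        c=max(cs,key=cv2.contourArea); c=cv2.convexHull(c)[:,0].astype(float)
        ray=np.c_[c,np.ones(len(c))]@np.linalg.inv(r["mtx"]).T@C[:3,:3].T
        p=C[:3,3]+ray*((z-C[2,3])/ray[:,2])[:,None]
        (x,y),rad=cv2.minEnclosingCircle(p[:,:2].astype(np.float32))
        A=np.c_[p[:,:2],np.ones(len(p))]; s=np.linalg.lstsq(A,(p[:,:2]**2).sum(1),rcond=None)[0]
        px=c.mean(0)
        print(name,round(d["score"],2),"px",px.round(),"minC",round(x,4),round(y,4),round(rad,4),"fit",(s[:2]/2).round(4),np.sqrt(s[2]+(s[:2]**2).sum()/4).round(4))
def go(x,y,z):
    T=tool(); print("shares",((T[:3,:3].T@(np.array([x,y,z])-T[:3,3]))/0.15).round(3))
E
python3 - <<'E'
from h import *
ring("washer_down",0.006,"pics/w1.png")
for t in ["washer_down","washer_up","washer_flat","arbor"]:
  print(t,[(np.round(d["point"],3).tolist(),round(d["score"],2)) for d in tip_of("wrist",t)])
r,C=wrist(); print(C.round(3))
E
```

```text
washer_down [([0.441, 0.214, -0.001], 0.76)]
washer_up [([0.438, 0.004, 0.001], 0.81)]
washer_flat []
arbor [([0.437, 0.003, -0.001], 0.48)]
[[ 1.    -0.008 -0.003  0.382]
 [-0.008 -0.962 -0.273  0.288]
 [-0.001  0.273 -0.962  0.374]
 [ 0.     0.     0.     1.   ]]
```

View pics/w1.png

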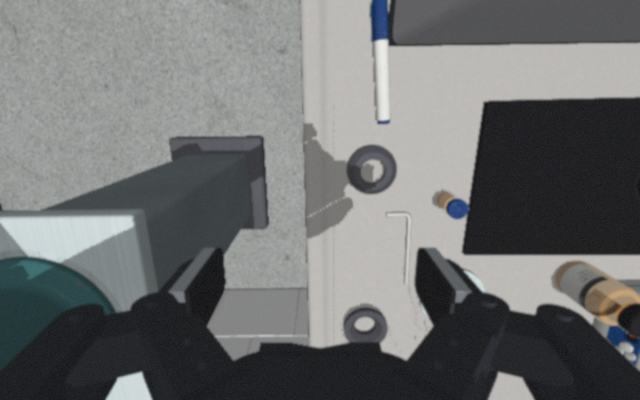

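The wrist view shows the dome at px (372,169) and the dish at (366,326), both matching the overhead estimates. I'll go above the dome for a closer look.

Request:
apply_moves:
  rows:
    - {"linear": [-0.03, 0.4, 0.5], "angular": [0, 0, 0]}
    - {"linear": [-0.03, 0.4, 0.5], "angular": [0, 0, 0]}
    - {"linear": [-0.03, 0.4, 0.5], "angular": [0, 0, 0]}
    - {"linear": [-0.03, 0.4, 0.5], "angular": [0, 0, 0]}
  claw: -0.6

```text
clock: 3.1
eef_pos: [0.4407, 0.212, 0.1638]
tcp_rot: [0.711, 0.703, -0.003, -0.001]
contact_force: [-0.7, -0.0, -0.1]
width: 0.8
grasp_force: 0.0
```

Run:
```python
from h import *
ring("washer_down",0.006,"pics/w2.png")
print(robot.get_obs()["width"]); go(0.442,0.215,0.03)
```

```text
washer_down 0.71 px [322. 179.] minC 0.441 0.2144 0.03 fit [0.4412 0.2144] 0.0295
0.8009791178430575
shares [0.013 0.007 0.915]
```

View pics/w2.png

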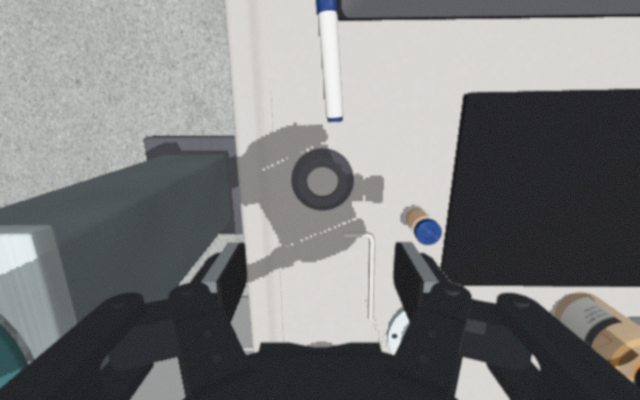

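The ring fits a radius of 29.5 mm (29 expected), with its centre at (0.441, 0.214), px (322,179). Descending.

Request:
apply_moves:
  rows:
    - {"linear": [0.016, 0.003, 0.3], "angular": [0, 0, 0]}
    - {"linear": [0.016, 0.003, 0.5], "angular": [0, 0, 0]}
    - {"linear": [0.016, 0.003, 0.7], "angular": [0, 0, 0]}
    - {"linear": [0.016, 0.003, 0.85], "angular": [0, 0, 0]}
    - {"linear": [0.016, 0.003, 0.93], "angular": [0, 0, 0]}
    - {"linear": [0.016, 0.003, 0.93], "angular": [0, 0, 0]}

```text
clock: 3.7
eef_pos: [0.4401, 0.2154, 0.0267]
tcp_rot: [0.71, 0.704, -0.002, -0.001]
contact_force: [-0.6, 0.7, -0.7]
width: 0.799
grasp_force: 0.0
```

Request:
apply_moves:
  rows:
    - {"linear": [0, 0, 0.02], "angular": [0, 0, 0]}
    - {"linear": [0, 0, 0.04], "angular": [0, 0, 0]}
    - {"linear": [0, 0, 0.06], "angular": [0, 0, 0]}
    - {"linear": [0, 0, 0.067], "angular": [0, 0, 0]}
    - {"linear": [0, 0, 0.067], "angular": [0, 0, 0]}

```text
clock: 4.12
eef_pos: [0.4427, 0.2159, 0.0184]
tcp_rot: [0.71, 0.704, 0.001, 0.0]
contact_force: [0.6, 0.7, -0.0]
width: 0.801
grasp_force: 0.0
```

Request:
apply_moves:
  rows:
    - {"linear": [0, 0, 0.015], "angular": [0, 0, 0]}
    - {"linear": [0, 0, 0.02], "angular": [0, 0, 0]}
    - {"linear": [0, 0, 0.02], "angular": [0, 0, 0]}
    - {"linear": [0, 0, 0.02], "angular": [0, 0, 0]}

```text
clock: 4.45
eef_pos: [0.4422, 0.2156, 0.0146]
tcp_rot: [0.711, 0.704, -0.0, -0.0]
contact_force: [0.1, -0.3, -0.0]
width: 0.799
grasp_force: 0.0
```

Request:
apply_moves:
  rows:
    - {"linear": [0, 0, 0], "angular": [0, 0, 0]}
    - {"linear": [0, 0, 0], "angular": [0, 0, 0]}

```text
clock: 4.62
eef_pos: [0.4423, 0.2157, 0.0147]
tcp_rot: [0.711, 0.704, -0.0, -0.0]
contact_force: [-1.1, -0.1, -0.5]
width: 0.801
grasp_force: 0.0
```

Request:
apply_moves:
  rows:
    - {"linear": [0, 0, 0.008], "angular": [0, 0, 0]}
    - {"linear": [0, 0, 0.015], "angular": [0, 0, 0]}
    - {"linear": [0, 0, 0.015], "angular": [0, 0, 0]}
    - {"linear": [0, 0, 0.015], "angular": [0, 0, 0]}

```text
clock: 4.95
eef_pos: [0.4421, 0.2156, 0.0123]
tcp_rot: [0.711, 0.704, -0.0, -0.0]
contact_force: [0.8, 0.5, -0.1]
width: 0.803
grasp_force: 0.0
```

Request:
apply_moves:
  rows:
    - {"linear": [0, 0, 0], "angular": [0, 0, 0]}
    - {"linear": [0, 0, 0], "angular": [0, 0, 0]}
    - {"linear": [0, 0, 0], "angular": [0, 0, 0]}
    - {"linear": [0, 0, 0], "angular": [0, 0, 0]}
    - {"linear": [0, 0, 0], "angular": [0, 0, 0]}
  claw: 0.2
  newtons: 40

```text
clock: 5.37
eef_pos: [0.4423, 0.2157, 0.0131]
tcp_rot: [0.711, 0.704, -0.0, -0.0]
contact_force: [-2.2, -0.4, 4.9]
width: 0.646
grasp_force: 41.2
```

Request:
apply_moves:
  rows:
    - {"linear": [0, 0, -0.05], "angular": [0, 0, 0]}
    - {"linear": [0, 0, -0.15], "angular": [0, 0, 0]}
    - {"linear": [0, 0, -0.3], "angular": [0, 0, 0]}
    - {"linear": [0, 0, -0.3], "angular": [0, 0, 0]}
    - {"linear": [0, 0, -0.3], "angular": [0, 0, 0]}

```text
clock: 5.78
eef_pos: [0.4436, 0.2163, 0.059]
tcp_rot: [0.71, 0.704, 0.002, 0.001]
contact_force: [0.1, 0.5, -1.6]
width: 0.643
grasp_force: 42.6
```

Run:
```python
from h import *
r,C=wrist(); o=robot.get_obs(); print(o["eef_pos"],o["grasp_force"],o["width"],o["contact_force"])
cv2.imwrite("pics/w3.png",cv2.resize(r["image"][150:400,160:480,::-1],None,fx=2.4,fy=2.4))
```

```text
[0.44255965 0.21577681 0.05783293] 42.56752475397661 0.6434438840297695 [-0.82130961 -0.5153944  -1.7128081 ]
```

View pics/w3.png

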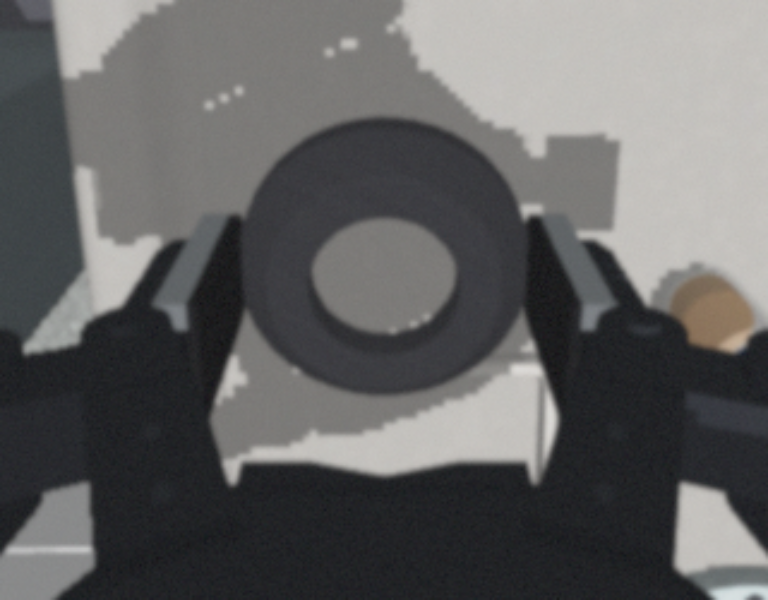

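The dome is gripped by its outer edge at the fingertips and hangs level. I'll carry it up and beside the arbor so the wrist camera can see the arbor.

Request:
apply_moves:
  rows:
    - {"linear": [0, 0, -0.3], "angular": [0, 0, 0]}
    - {"linear": [0, 0, -0.55], "angular": [0, 0, 0]}
    - {"linear": [-0.2, 0.1, -0.75], "angular": [0, 0, 0]}
    - {"linear": [-0.4, 0.2, -0.95], "angular": [0, 0, 0]}
    - {"linear": [-0.6, 0.3, -1.0], "angular": [0, 0, 0]}
    - {"linear": [-0.8, 0.35, -1.0], "angular": [0, 0, 0]}

```text
clock: 6.33
eef_pos: [0.4971, 0.0941, 0.211]
tcp_rot: [0.71, 0.704, 0.003, 0.002]
contact_force: [1.2, -0.7, -1.0]
width: 0.647
grasp_force: 43.3
```

Request:
apply_moves:
  rows:
    - {"linear": [-0.2, 0.1, 0], "angular": [0, 0, 0]}
    - {"linear": [-0.4, 0.2, 0], "angular": [0, 0, 0]}
    - {"linear": [-0.6, 0.3, 0], "angular": [0, 0, 0]}
    - {"linear": [-0.75, 0.37, 0], "angular": [0, 0, 0]}
    - {"linear": [-0.77, 0.37, 0], "angular": [0, 0, 0]}
    - {"linear": [-0.77, 0.37, 0], "angular": [0, 0, 0]}
    - {"linear": [-0.77, 0.37, 0], "angular": [0, 0, 0]}

```text
clock: 6.92
eef_pos: [0.5469, -0.0206, 0.2059]
tcp_rot: [0.711, 0.703, -0.001, -0.001]
contact_force: [0.1, -0.6, -1.7]
width: 0.647
grasp_force: 43.3
```

Run:
```python
from h import *
o=robot.get_obs(); print(o["eef_pos"],o["grasp_force"],o["width"])
ring("arbor",0.006,"pics/w4.png")
print([(np.round(d["point"],4),d["score"]) for d in tip_of("wrist","arbor")])
```

```text
[ 0.54688747 -0.0205876   0.20594055] 43.29222806962207 0.646571984781796
arbor 0.57 px [323. 112.] minC 0.5515 0.0431 0.0421 fit [0.5511 0.0432] 0.0415
[(array([0.5541, 0.0435, 0.0011]), 0.63)]
```

View pics/w4.png

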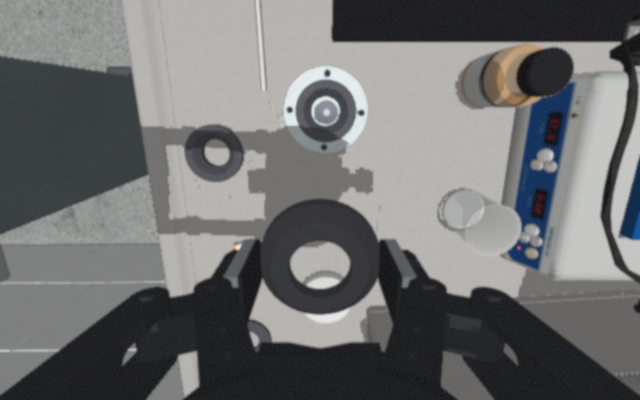

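Run:
```python
from h import *
r,C=wrist(); T=tool()
def w(u,v,z):
    d=C[:3,:3]@np.linalg.inv(r["mtx"])@[u,v,1]; return (C[:3,3]+d*(z-C[2,3])/d[2]).round(4)
print("post tip",w(326,112,.069),"foot",w(326,109.5,.008))
z=T[2,3]-.009
for p in [(260,256),(381,256),(320.5,199),(320.5,313)]: print(p,w(*p,z)-T[:3,3].round(4))
go(0.551,0.043,0.10)
```

```text
post tip [0.5519 0.0439 0.069 ] foot [0.5529 0.045  0.008 ]
(260, 256) [-0.0295 -0.0002 -0.009 ]
(381, 256) [ 0.0284 -0.0007 -0.009 ]
(320.5, 199) [-0.0003  0.028  -0.009 ]
(320.5, 313) [-0.0008 -0.0321 -0.009 ]
shares [0.418 0.021 0.715]
```

Request:
apply_moves:
  rows:
    - {"linear": [0.2, 0.02, 0], "angular": [0, 0, 0]}
    - {"linear": [0.4, 0.032, 0.1], "angular": [0, 0, 0]}
    - {"linear": [0.44, 0.032, 0.3], "angular": [0, 0, 0]}
    - {"linear": [0.44, 0.032, 0.5], "angular": [0, 0, 0]}
    - {"linear": [0.44, 0.032, 0.62], "angular": [0, 0, 0]}
    - {"linear": [0.44, 0.032, 0.62], "angular": [0, 0, 0]}
    - {"linear": [0.44, 0.032, 0.62], "angular": [0, 0, 0]}

```text
clock: 7.7
eef_pos: [0.5521, 0.0459, 0.1136]
tcp_rot: [0.71, 0.704, -0.001, -0.001]
contact_force: [1.1, 0.8, -0.7]
width: 0.643
grasp_force: 43.3
```

Run:
```python
from h import *
r,C=wrist(); print(robot.get_obs()["eef_pos"],tool()[:3,:2].round(3).tolist()); go(0.5524,0.0453,0.04)
cv2.imwrite("pics/w5.png",cv2.resize(r["image"][150:400,160:480,::-1],None,fx=2.4,fy=2.4))
```

```text
[0.55366703 0.04569595 0.11518019] [[0.009, 1.0], [1.0, -0.009], [0.0, 0.001]]
shares [-0.003 -0.009  0.501]
```

View pics/w5.png

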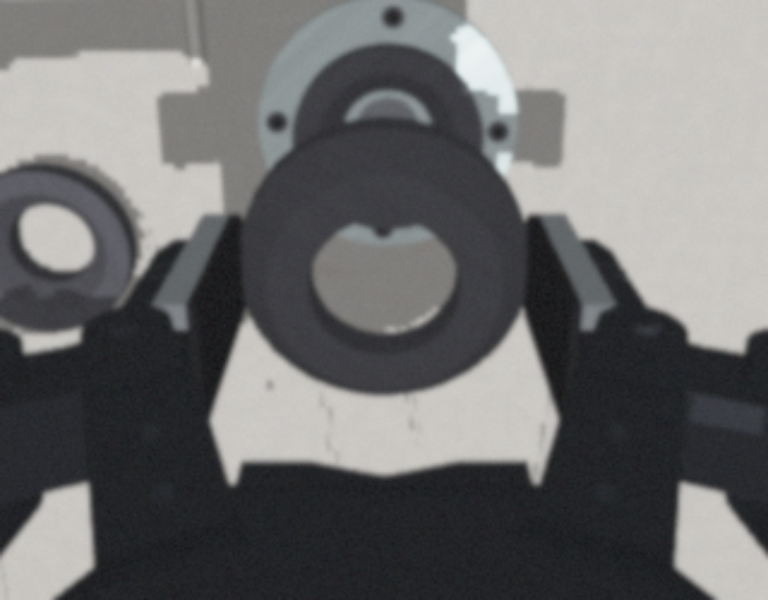

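Request:
apply_moves:
  rows:
    - {"linear": [-0.002, -0.002, 0.1], "angular": [0, 0, 0]}
    - {"linear": [-0.002, -0.002, 0.2], "angular": [0, 0, 0]}
    - {"linear": [-0.002, -0.002, 0.27], "angular": [0, 0, 0]}
    - {"linear": [-0.002, -0.002, 0.33], "angular": [0, 0, 0]}
    - {"linear": [-0.002, -0.002, 0.33], "angular": [0, 0, 0]}
    - {"linear": [-0.002, -0.002, 0.33], "angular": [0, 0, 0]}

```text
clock: 8.25
eef_pos: [0.5533, 0.0448, 0.0653]
tcp_rot: [0.711, 0.704, 0.0, 0.0]
contact_force: [0.3, 0.3, -0.4]
width: 0.645
grasp_force: 43.3
```

Request:
apply_moves:
  rows:
    - {"linear": [0, 0, 0.03], "angular": [0, 0, 0]}
    - {"linear": [0, 0, 0.06], "angular": [0, 0, 0]}
    - {"linear": [0, 0, 0.08], "angular": [0, 0, 0]}
    - {"linear": [0, 0, 0.08], "angular": [0, 0, 0]}
    - {"linear": [0, 0, 0.08], "angular": [0, 0, 0]}

```text
clock: 8.67
eef_pos: [0.5528, 0.0448, 0.0527]
tcp_rot: [0.711, 0.704, -0.0, -0.0]
contact_force: [0.3, -0.7, -1.1]
width: 0.645
grasp_force: 43.3
```

Request:
apply_moves:
  rows:
    - {"linear": [0, 0, 0.03], "angular": [0, 0, 0]}
    - {"linear": [0, 0, 0.06], "angular": [0, 0, 0]}
    - {"linear": [0, 0, 0.08], "angular": [0, 0, 0]}
    - {"linear": [0, 0, 0.08], "angular": [0, 0, 0]}
    - {"linear": [0, 0, 0.08], "angular": [0, 0, 0]}

```text
clock: 9.08
eef_pos: [0.5527, 0.0448, 0.0405]
tcp_rot: [0.711, 0.704, -0.0, -0.0]
contact_force: [-0.2, -0.1, -0.5]
width: 0.644
grasp_force: 43.3
```

Request:
apply_moves:
  rows:
    - {"linear": [0, 0, 0.007], "angular": [0, 0, 0]}
    - {"linear": [0, 0, 0.015], "angular": [0, 0, 0]}
    - {"linear": [0, 0, 0.015], "angular": [0, 0, 0]}
    - {"linear": [0, 0, 0.015], "angular": [0, 0, 0]}

```text
clock: 9.42
eef_pos: [0.5531, 0.0448, 0.0387]
tcp_rot: [0.71, 0.704, -0.0, -0.0]
contact_force: [-0.1, -0.4, -0.7]
width: 0.644
grasp_force: 43.3
```

Request:
apply_moves:
  rows:
    - {"linear": [0, 0, 0.006], "angular": [0, 0, 0]}
    - {"linear": [0, 0, 0.012], "angular": [0, 0, 0]}
    - {"linear": [0, 0, 0.012], "angular": [0, 0, 0]}
    - {"linear": [0, 0, 0.012], "angular": [0, 0, 0]}

```text
clock: 9.75
eef_pos: [0.5533, 0.0448, 0.0372]
tcp_rot: [0.711, 0.704, 0.0, 0.0]
contact_force: [0.1, -0.6, 1.7]
width: 0.645
grasp_force: 43.6
```

Request:
apply_moves:
  rows:
    - {"linear": [0, 0, 0], "angular": [0, 0, 0]}
    - {"linear": [0, 0, 0], "angular": [0, 0, 0]}
    - {"linear": [0, 0, 0], "angular": [0, 0, 0]}
    - {"linear": [0, 0, 0], "angular": [0, 0, 0]}
  claw: -0.7

```text
clock: 10.08
eef_pos: [0.5531, 0.0448, 0.0369]
tcp_rot: [0.71, 0.704, 0.0, 0.0]
contact_force: [0.6, -0.8, 0.7]
width: 0.848
grasp_force: 0.0
```

Request:
apply_moves:
  rows:
    - {"linear": [0, 0, -0.05], "angular": [0, 0, 0]}
    - {"linear": [0, 0, -0.2], "angular": [0, 0, 0]}
    - {"linear": [0, 0, -0.5], "angular": [0, 0, 0]}
    - {"linear": [0, 0, -0.75], "angular": [0, 0, 0]}
    - {"linear": [0, 0, -1], "angular": [0, 0, 0]}
    - {"linear": [0, 0, -1], "angular": [0, 0, 0]}

```text
clock: 10.58
eef_pos: [0.5589, 0.0451, 0.1973]
tcp_rot: [0.71, 0.704, 0.006, 0.006]
contact_force: [1.1, 0.2, 1.2]
width: 0.85
grasp_force: 0.0
```

Run:
```python
from h import *
print(robot.get_obs()["eef_pos"],robot.get_obs()["width"]); ring("arbor",0.008,"pics/w6.png"); ring("washer_down",0.028); ring("washer_up",0.014)
for c in ("top","scene"):
  read_camera(c); print(c,[(np.round(d["point"],4),d["score"]) for d in tip_of(c,"washer_down")])
go(0.442,0.003,0.18)
```

```text
[0.5589452  0.04505501 0.19732199] 0.8503980029011494
arbor 0.97 px [312. 177.] minC 0.5514 0.0434 0.0422 fit [0.5516 0.0436] 0.0417
washer_down 0.71 px [315. 182.] minC 0.5518 0.0432 0.0299 fit [0.5523 0.0431] 0.0293
washer_up 0.67 px [208. 221.] minC 0.4393 0.0024 0.0311 fit [0.4384 0.0032] 0.0301
top []
scene [(array([0.5557, 0.0441, 0.0244]), 0.61)]
shares [-0.286 -0.732  0.038]
```

View pics/w6.png

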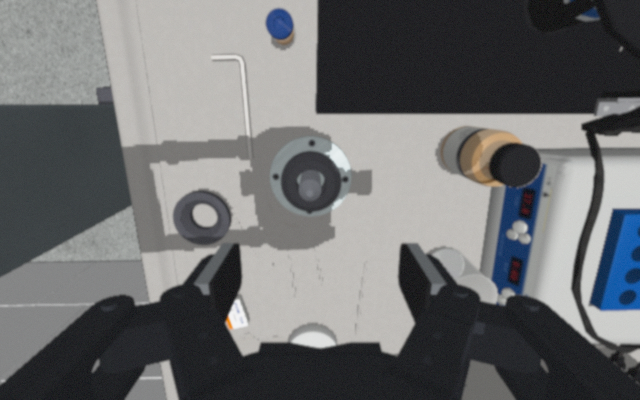

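The dome is seated concentric on the arbor (px 312,177). The dish is at px (203,216). I'll move above it.

Request:
apply_moves:
  rows:
    - {"linear": [-0.1, -0.25, 0], "angular": [0, 0, 0]}
    - {"linear": [-0.2, -0.5, 0], "angular": [0, 0, 0]}
    - {"linear": [-0.28, -0.7, 0.1], "angular": [0, 0, 0]}
    - {"linear": [-0.28, -0.75, 0.15], "angular": [0, 0, 0]}
    - {"linear": [-0.28, -0.75, 0.15], "angular": [0, 0, 0]}
    - {"linear": [-0.28, -0.75, 0.15], "angular": [0, 0, 0]}
  claw: -0.6

```text
clock: 11.58
eef_pos: [0.4403, 0.004, 0.1641]
tcp_rot: [0.711, 0.704, 0.0, -0.0]
contact_force: [0.1, 0.1, 0.6]
width: 0.798
grasp_force: 0.0
```

Run:
```python
from h import *
print(robot.get_obs()["eef_pos"]); ring("washer_up",0.013); go(0.440,0.003,0.03)
```

```text
[0.44028209 0.00398847 0.1641397 ]
washer_up 0.77 px [319. 185.] minC 0.4385 0.0028 0.03 fit [0.4382 0.0025] 0.0294
shares [-0.008 -0.017  0.903]
```

Request:
apply_moves:
  rows:
    - {"linear": [-0.009, -0.013, 0.3], "angular": [0, 0, 0]}
    - {"linear": [-0.009, -0.013, 0.5], "angular": [0, 0, 0]}
    - {"linear": [-0.009, -0.013, 0.7], "angular": [0, 0, 0]}
    - {"linear": [-0.009, -0.013, 0.85], "angular": [0, 0, 0]}
    - {"linear": [-0.009, -0.013, 0.9], "angular": [0, 0, 0]}
    - {"linear": [-0.009, -0.013, 0.94], "angular": [0, 0, 0]}
    - {"linear": [-0.009, -0.013, 0.97], "angular": [0, 0, 0]}
    - {"linear": [-0.009, -0.013, 0.97], "angular": [0, 0, 0]}
    - {"linear": [-0.009, -0.013, 0.97], "angular": [0, 0, 0]}

```text
clock: 12.43
eef_pos: [0.4398, 0.0026, 0.0201]
tcp_rot: [0.71, 0.704, 0.001, 0.001]
contact_force: [0.2, -0.5, 0.1]
width: 0.801
grasp_force: 0.0
```

Request:
apply_moves:
  rows:
    - {"linear": [0, 0, 0.01], "angular": [0, 0, 0]}
    - {"linear": [0, 0, 0.01], "angular": [0, 0, 0]}
    - {"linear": [0, 0, 0.01], "angular": [0, 0, 0]}

```text
clock: 12.68
eef_pos: [0.4389, 0.0025, 0.0182]
tcp_rot: [0.711, 0.704, 0.001, 0.001]
contact_force: [0.4, 0.3, -1.1]
width: 0.805
grasp_force: 0.0
```

Request:
apply_moves:
  rows:
    - {"linear": [0, 0, 0], "angular": [0, 0, 0]}
    - {"linear": [0, 0, 0], "angular": [0, 0, 0]}
    - {"linear": [0, 0, 0], "angular": [0, 0, 0]}
    - {"linear": [0, 0, 0], "angular": [0, 0, 0]}
    - {"linear": [0, 0, 0], "angular": [0, 0, 0]}
  claw: 0.2
  newtons: 40

```text
clock: 13.1
eef_pos: [0.4387, 0.0025, 0.0185]
tcp_rot: [0.711, 0.704, 0.0, 0.0]
contact_force: [-2.8, -0.0, 5.9]
width: 0.656
grasp_force: 40.8
```

Request:
apply_moves:
  rows:
    - {"linear": [0, 0, -0.05], "angular": [0, 0, 0]}
    - {"linear": [0, 0, -0.2], "angular": [0, 0, 0]}
    - {"linear": [0, 0, -0.45], "angular": [0, 0, 0]}
    - {"linear": [0, 0, -0.7], "angular": [0, 0, 0]}
    - {"linear": [0.05, 0.1, -0.9], "angular": [0, 0, 0]}
    - {"linear": [0.15, 0.35, -0.9], "angular": [0, 0, 0]}
    - {"linear": [0.25, 0.6, -0.9], "angular": [0, 0, 0]}
    - {"linear": [0.281, 0.756, -0.9], "angular": [0, 0, 0]}
    - {"linear": [0.281, 0.756, -0.9], "angular": [0, 0, 0]}
    - {"linear": [0.281, 0.756, -0.9], "angular": [0, 0, 0]}
    - {"linear": [0.281, 0.756, -0.9], "angular": [0, 0, 0]}
    - {"linear": [0.281, 0.756, -0.9], "angular": [0, 0, 0]}

```text
clock: 14.1
eef_pos: [0.5503, 0.0433, 0.1518]
tcp_rot: [0.711, 0.704, -0.001, -0.001]
contact_force: [-0.2, -0.1, -1.4]
width: 0.655
grasp_force: 42.9
```

Run:
```python
from h import *
o=robot.get_obs();print(o["eef_pos"],o["width"],o["grasp_force"],o["contact_force"])
r,C=wrist(); cv2.imwrite("pics/w7.png",r["image"][:,:,::-1])
ring("washer_up",tool()[2,3]-0.0065)
```

```text
[0.55031625 0.04331805 0.15179619] 0.6553535318622404 42.93049843457993 [-0.20349636 -0.09834198 -1.35727071]
washer_up 0.55 px [320. 256.] minC 0.5495 0.0426 0.0305 fit [0.5496 0.0425] 0.0299
```

View pics/w7.png

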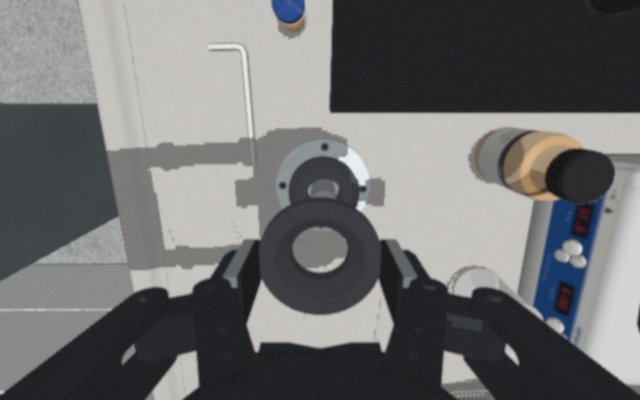

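The dish is held level (px 320,256) and the post is aligned behind it. I'll make a small correction and lower.

Request:
apply_moves:
  rows:
    - {"linear": [0.008, 0.016, 0.1], "angular": [0, 0, 0]}
    - {"linear": [0.008, 0.016, 0.25], "angular": [0, 0, 0]}
    - {"linear": [0.008, 0.016, 0.35], "angular": [0, 0, 0]}
    - {"linear": [0.008, 0.016, 0.42], "angular": [0, 0, 0]}
    - {"linear": [0.008, 0.016, 0.48], "angular": [0, 0, 0]}
    - {"linear": [0.008, 0.016, 0.51], "angular": [0, 0, 0]}
    - {"linear": [0.008, 0.016, 0.51], "angular": [0, 0, 0]}
    - {"linear": [0.008, 0.016, 0.51], "angular": [0, 0, 0]}

```text
clock: 14.92
eef_pos: [0.5548, 0.0448, 0.0763]
tcp_rot: [0.711, 0.704, 0.0, 0.0]
contact_force: [0.3, -1.1, -0.5]
width: 0.653
grasp_force: 42.9
```

Request:
apply_moves:
  rows:
    - {"linear": [0, 0, 0.03], "angular": [0, 0, 0]}
    - {"linear": [0, 0, 0.06], "angular": [0, 0, 0]}
    - {"linear": [0, 0, 0.08], "angular": [0, 0, 0]}
    - {"linear": [0, 0, 0.08], "angular": [0, 0, 0]}
    - {"linear": [0, 0, 0.08], "angular": [0, 0, 0]}

```text
clock: 15.33
eef_pos: [0.5542, 0.0448, 0.0637]
tcp_rot: [0.71, 0.704, -0.0, -0.0]
contact_force: [0.1, -0.5, -0.9]
width: 0.654
grasp_force: 42.9
```

Request:
apply_moves:
  rows:
    - {"linear": [0, -0.009, 0.01], "angular": [0, 0, 0]}
    - {"linear": [0, -0.009, 0.02], "angular": [0, 0, 0]}
    - {"linear": [0, -0.009, 0.02], "angular": [0, 0, 0]}
    - {"linear": [0, -0.009, 0.02], "angular": [0, 0, 0]}

```text
clock: 15.67
eef_pos: [0.553, 0.0448, 0.0608]
tcp_rot: [0.71, 0.704, -0.0, -0.0]
contact_force: [-0.2, -0.1, -0.5]
width: 0.648
grasp_force: 42.9
```

Request:
apply_moves:
  rows:
    - {"linear": [0, 0, 0.007], "angular": [0, 0, 0]}
    - {"linear": [0, 0, 0.015], "angular": [0, 0, 0]}
    - {"linear": [0, 0, 0.015], "angular": [0, 0, 0]}
    - {"linear": [0, 0, 0.015], "angular": [0, 0, 0]}

```text
clock: 16.0
eef_pos: [0.5531, 0.0448, 0.0587]
tcp_rot: [0.71, 0.704, -0.0, 0.0]
contact_force: [-0.8, -0.3, -1.4]
width: 0.652
grasp_force: 42.9
```

One more millimetre until it touches, then release, and the look after that checks the result.

Request:
apply_moves:
  rows:
    - {"linear": [0, 0, 0.006], "angular": [0, 0, 0]}
    - {"linear": [0, 0, 0.01], "angular": [0, 0, 0]}
    - {"linear": [0, 0, 0.01], "angular": [0, 0, 0]}
    - {"linear": [0, 0, 0.01], "angular": [0, 0, 0]}

```text
clock: 16.33
eef_pos: [0.5532, 0.0448, 0.0585]
tcp_rot: [0.71, 0.704, -0.0, -0.0]
contact_force: [-3.8, 0.2, 8.0]
width: 0.654
grasp_force: 44.0
```

Request:
apply_moves:
  rows:
    - {"linear": [0, 0, 0], "angular": [0, 0, 0]}
    - {"linear": [0, 0, 0], "angular": [0, 0, 0]}
    - {"linear": [0, 0, 0], "angular": [0, 0, 0]}
    - {"linear": [0, 0, 0], "angular": [0, 0, 0]}
  claw: -0.7

```text
clock: 16.67
eef_pos: [0.5531, 0.0448, 0.057]
tcp_rot: [0.711, 0.704, -0.0, -0.0]
contact_force: [-0.2, -0.6, -0.4]
width: 0.85
grasp_force: 0.0
```

Request:
apply_moves:
  rows:
    - {"linear": [0, 0, -0.05], "angular": [0, 0, 0]}
    - {"linear": [0, 0, -0.2], "angular": [0, 0, 0]}
    - {"linear": [0, 0, -0.5], "angular": [0, 0, 0]}
    - {"linear": [0, 0, -0.75], "angular": [0, 0, 0]}
    - {"linear": [0, 0, -1], "angular": [0, 0, 0]}
    - {"linear": [0, 0, -1], "angular": [0, 0, 0]}
    - {"linear": [0, 0, -1], "angular": [0, 0, 0]}
    - {"linear": [0, 0, -1], "angular": [0, 0, 0]}

```text
clock: 17.33
eef_pos: [0.553, 0.0448, 0.2075]
tcp_rot: [0.711, 0.704, 0.0, 0.0]
contact_force: [0.5, 0.3, -0.9]
width: 0.854
grasp_force: 0.0
```

Run:
```python
from h import *
ring("arbor",0.008); ring("washer_up",0.054); 
r=read_camera("wrist")["image"][100:280,200:440,::-1]
s=read_camera("scene")["image"][150:260,220:370,::-1]
for t in ("washer_up","washer_down","washer_flat"): print(t,[(np.round(d["point"],4),d["score"]) for d in tip_of("scene",t)])
cv2.imwrite("pics/w8.png",np.hstack([cv2.resize(r,(400,300)),cv2.resize(s,(400,300))]))
```

```text
arbor 0.79 px [321. 162.] minC 0.5511 0.0438 0.0421 fit [0.5514 0.0441] 0.0414
washer_up 0.85 px [319. 184.] minC 0.5524 0.0452 0.0296 fit [0.5523 0.0451] 0.0292
washer_up [(array([0.5571, 0.0465, 0.039 ]), 0.51)]
washer_down [(array([0.5538, 0.0432, 0.0275]), 0.73)]
washer_flat [(array([ 0.4553, -0.2306,  0.0014]), 0.72), (array([0.5532, 0.0446, 0.0428]), 0.42)]
```

View pics/w8.png

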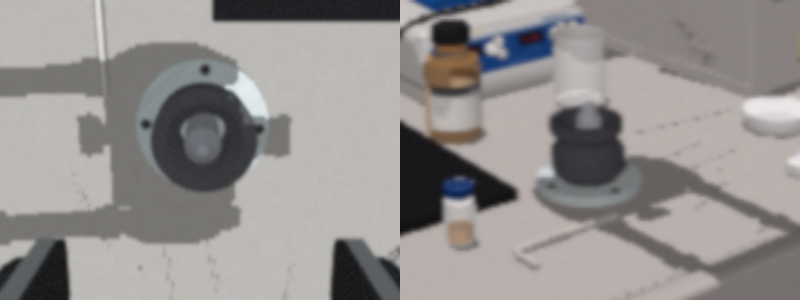

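Both views show the alternating stack level and concentric on the post, and the flat washer hasn't moved. Handing in.

```bash
python3 -c "
from workcell import robot; print(robot.close_job())"
```

```text
the job is handed in; nothing more can be done
None
```

I placed the hollow-down washer and then the hollow-up washer on the arbor, both looking level and centred to within about 2 mm, left the flat washer where it lay, and handed the job in at about 17.5 s; no verdict came back.

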